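# Try a moulded wedge gauge in the gap of a plate stand

## Task

Lift the freshly moulded wedge gauge out of the open mould by its upright fin, then slide its thin end squarely into the gap between the two plates of the plate stand, near the middle of their width, until it drags snugly on both plates, but do not force it so that the upper plate is pushed up. Finish while still gripping the gauge and holding it wedged at that depth with a light push: do not let go. Leave the other things on the bench alone.

Things in the scene. Friction and masses are not known exactly. Their poses are not given: they have to be found in the camera images.
- gauge: white plastic wedge (all sizes in mm): blade 30 wide (y), flat below, x = -25 to its tip at +105; 10 thick up to x = 25, then sloping 1 in 10 to 2 thick at the tip. Grip fin 44 long (x), 12 thick (y), centred at x = 0, rises from 10 to 48 above the underside. About 60 g. Origin: underside below the fin; z up. Starts loose by 2 mm in the mould's cavity
- gauge_tip (a point): middle of the blade's thin end, at its underside
- mould: (mm) fixed aluminium mould half, 170 (x) x 90 (y) x 30 high, open cavity 134 x 34 x 10 deep in its top (floor 20 above the bench), four bushes 4 high near the corners. The gauge lies along its x, thin end to +x, thick part flush with its top, fin 40 to the -x side of the middle. Origin: centre of underside
- stand: (mm) fixed grey stand with two level aluminium plates one above the other, about 110 x 140, 107 high over its two rear posts. The open side of the gap faces its own -x; the blade goes in along +x. Origin: centre of underside
- gap_mouth (a point): (mm) where the parallel gap begins: on the lower plate's top face (50 above the bench), mid-width, 36 to the -x side of the stand's origin. Axes as the stand's. In front of it (-x) both plates have lead-in lips 9 long that flare 5 down and 5 up; behind it the plates run on 80
- lower_plate: (mm) fixed lower plate, 120 wide (y), top face 50 above the bench. Origin on its top face, above the stand's origin
- upper_plate: (mm) upper plate, 120 wide, 10 thick, on two rear posts; stiff, but slides up if pushed with over about 17 N, and stays there. Origin on its underside above the stand's origin: the gap is its height minus the lower plate's, 4.5 to 8, different each time, so the blade goes snug 25 to 60 past the gap mouth
- tape_roll: roll of yellow labelling tape lying flat, 80 mm across, 13 high; bystander, leave alone
- parafilm_roll: white roll of sealing film, 62 mm across, 50 high; bystander, leave alone
- marker_2: red and white marker lying down, 136 mm long; bystander, leave alone
- forceps: steel forceps lying down, 125 mm long; bystander, leave alone
- bench_timer: small white bench timer, 62 mm high; bystander, leave alone
- reagent_bottle: white bottle with orange screw cap, 68 mm across, 135 high; bystander, leave alone
- notepad: closed notebook, 107 x 150 x 12 mm; bystander, leave alone
Things that resemble listed ones, but are neither listed nor needed, are in the scene too. Of the things that look like the stand, the larger one is meant.

How it is judged:
On the way, in this order (a step that is already met when the one before it is completed fails the run):
1. the gauge is lifted out of the mould in the gripper (contact force between gauge and mould below 0.05 N and contact force between the fingers and gauge above 2 N and z of gauge in the frame of mould above 0.035 m), for 0.2 s.
2. the gauge's thin end drags on both plates (x of gauge_tip in the frame of gap_mouth between 0.015 and 0.078 m and y of gauge_tip in the frame of gap_mouth between -0.03 and 0.03 m and angle between the x axis of gauge and the x axis of stand, either way round below 0.2 rad and angle between gauge's own z axis and vertical below 0.15 rad and contact force between gauge and upper_plate above 1 N and contact force between gauge and lower_plate above 1 N and contact force between the fingers and gauge above 2 N), for 0.2 s.
At the end, for the whole second after the job is handed in: Gauge gripped (over 2 N), at rest, level within 0.15 rad, tip 15 to 78 mm past the gap mouth and within 30 mm of the plates' middle, square within 0.2 rad, pressing on each plate with over 1 N, clear of the mould; upper plate within 2 mm of where it was (all of step 2 and contact force between gauge and mould below 0.05 N and distance of upper_plate from where it was at the start of the episode below 0.002 m and linear speed of gauge below 0.01 m/s); the arm keeps its last pose, push and grip.
It fails at once if the upper plate was pushed up or down by more than 2 mm (distance of upper_plate from where it was at the start of the episode above 0.002 m).
It fails at once if a bystander was moved by more than 20 mm (distance of any of tape_roll, parafilm_roll, marker_2, forceps, bench_timer, reagent_bottle, notepad from where it was at the start of the episode above 0.02 m).
It also fails if it takes over 48 s, if anything falls off the work surface, if the arm or the gripper's body presses on something with over 40 N, if the wrist force passes 120 N, or if a joint passes its speed limit or range.

## Robot

A 6-joint arm with a two-finger parallel gripper is mounted at the origin on a cart in front of the work surface, level with it; the furniture and walls round the work are solid. World frame = base frame: x ahead of the robot, y to its left, z up, the work surface at z = 0. Lengths are in m, angles in rad, forces in N, time in s.
With the tool pointing down it reaches from about 0.225 to 0.725 m from the base axis. Payload 3.1 kg.
Tool frame: the origin (TCP) lies at the very end of the fingers, on their centre line; the grasp point (between the pads) lies 19 mm behind it; z points along the fingers, y is the line along which they close (so a half turn about z gives the same grasp; the last joint's range is limited). The gripper opens to 85 mm and grips with 20 to 120 N. Pads are 22 mm wide; open, the fingers measure 114 mm over their backs; the gripper's body (76 mm by 85 mm) begins 54 mm behind the grasp point. The pads swing forward as they close: fully open they stand 13 mm farther back than shut.
Start: joints at [-0.128, 0.048, 0.099, 1.622, 0, 1.443], TCP at [0.525, -0, 0.231] pointing down, gripper open.
Joint ranges: [-2.91, 2.91], [-0.99, 1.94], [-1.21, 1.42], [-2.12, 2.29], [-1.49, 1.47], [-3.14, 3.14]. Speed limits (rad/s): [2.79, 2.79, 3.14, 3.14, 3.14, 3.14].

## Interface

Orientations are given as a unit quaternion [w, x, y, z].
In Python, from plant import readout, viewer, manip gives the robot as it stands.
- The arm moves only by the tool carry_out, never from a script. Its argument "targets" is a list of rows, each a list of 2 entries, a list of its own where there are three numbers: the shift along the tool's x, y, z in mm, then the turn, a rotation vector about the tool's x, y, z in rad. A call has 1 to 10 rows; each row is the pose to reach, as a shift and turn from the pose commanded when the call began, along the tool's axes at that moment; what a row does not reach only later rows make up. A row lasts 1/8 s, in which the tool goes at most 62.5 mm and 10.7 degrees, less where a joint would pass 70% of its speed; a pose out of reach is approached as far as the arm can. A call with a gripper value outside its range is refused whole. "hand" is the gripper command: -1 is shut, 1 is fully open, values between are in proportion, set as the call begins (left out, the last holds). The fingers move at their own pace and stop on an object; "squeeze" is the grip in N (left out, the last holds). Time passes only in rows, so rows that repeat a pose let the fingers close. It gives the time, the measured TCP pose, the force, the opening and the grip force at its end, in the units of the state.
- readout.sense(): the state, without advancing time (a new reading comes with each control period).
- viewer.get_image(name): name is "scene" or "side" or "wrist"; returns a dict with "pixels" (420x560x3 uint8, red, green, blue), "fx", "fy", "cx", "cy" (pixels), "origin" and "rotation" of the camera in the world; the wrist camera has in their place "mount" (4x4, takes a point from camera to tool coordinates, whose origin is the TCP and whose axes are the flange's). Camera axes: x right, y up, looking along -z (the intrinsics and any distortion apply to the point x, -y, -z); pixel columns grow to the right and rows downward; lengths in m; the calibration is good to about 2 mm. The wrist camera is an equidistant fisheye: a pixel r from the principal point sees the ray r / f radians off the axis. A picture is of the moment at which its call begins: read the wrist's pose just before it. There is no depth.
- manip.hand_in(): hands the job in; it is judged then, once.
Trained networks look in the newest picture that a camera, given by its name, has taken for a name from the list of things; names that differ only in an ending like _2 or _b are one class to them, and where a whole thing is asked for, a point or a joint stands for the part that bears it (a point fixed in the world has none). Each returns a list of dicts, best first, with "p" (0 to 1); they miss things now and then, are a little off and sometimes report something else, mostly with a low value. They report only what shows in the picture. A call takes as long as a camera call. They do not tell look-alikes from the thing itself.
- viewer.boxes_of(camera, name): "extent" ([left, top, right, bottom] in pixels, round what is visible of it).
- viewer.silhouettes(camera, name): "mask" (420x560 bool, what is visible of it) and "extent" ([left, top, right, bottom] in pixels, round what is visible of it).
The state is a dict: "t": time; "joint_positions": joint angles; "qd": joint speeds; "joint_torque": joint torques, N m; "position": TCP position; "orientation": TCP orientation; "wrist_force": force on the tool from outside, world axes, zero at the start; "ft_torque": the same for the moment, N m; "finger_gap": finger opening in m; "grip_force": force on a finger pad.
Only numpy, scipy, OpenCV 4.12 (cv2) and the standard library are available. Lean on these libraries where they do the work, as an engineer would, in place of code of your own. Each camera call takes 0.05 s, during which the arm holds its last target. There are 200 camera calls.

## Working session

There is one attempt and no reset: what is moved stays moved. The work goes in short steps, Python scripts to look and compute and a tool call to move; the robot and the scene stay as the last step left them, time stands still between calls to the robot, and variables do not carry over. Pictures are saved under pics/ and viewed, at most 10 in all, crops included, and the job is handed in when it is done.

Besides the shell and the picture viewer there is one more tool, called by a JSON object that holds its "op" and its "data". carry_out: Moves the arm, as the interface text tells. Its arguments: {"type":"object","properties":{"targets":{"type":"array","items":{"type":"array"}},"hand":{"type":"number"},"squeeze":{"type":"number"}},"required":["targets"]}

```bash
mkdir -p pics; cat > h.py <<'E'
import numpy as np, cv2
from plant import readout, viewer, manip
def save(im,n): cv2.imwrite('pics/'+n+'.png',cv2.cvtColor(np.ascontiguousarray(im),cv2.COLOR_RGB2BGR))
def ray(c,u,v):
    d=np.array([(u-c['cx'])/c['fx'],-(v-c['cy'])/c['fy'],-1.0]); return np.array(c['rotation']).reshape(3,3)@d
def at(c,u,v,z):
    d=ray(c,u,v);o=np.array(c['origin']);return o+d*(z-o[2])/d[2]
def proj(c,P):
    p=(np.atleast_2d(P)-np.array(c['origin']))@np.array(c['rotation']).reshape(3,3)
    return np.c_[c['cx']-c['fx']*p[:,0]/p[:,2], c['cy']+c['fy']*p[:,1]/p[:,2]]
E
python3 - <<'E'
from h import *
s=readout.sense();print(s)
ims=[]
for n in ('scene','side'):
    c=viewer.get_image(n);save(c['pixels'],n);print(n,c['origin'],c['fx'],c['cx'],c['cy'],c['rotation'])
    for t in ('gauge','mould','stand','upper_plate'):
        for d in viewer.silhouettes(n,t)[:3]:
            print(t,round(d['p'],2),d['extent'])
c=viewer.get_image('wrist');save(c['pixels'],'wrist');print(c['fx'],c['cx'],c['cy'],c['mount'])
E
```

```text
{'t': 0.0, 'joint_positions': array([-1.27773398e-01,  4.87296332e-02,  9.75885832e-02,  1.62196781e+00,
        4.72758406e-05,  1.44301333e+00]), 'qd': array([ 5.60066196e-04,  1.42212949e-03, -6.61778857e-05,  1.53956432e-03,
        1.24905005e-03, -5.06081122e-04]), 'joint_torque': array([ 2.96208136e-04, -3.38780022e+01,  3.20016932e+01,  2.03766406e-02,
       -2.11149008e-04,  6.20949692e-06]), 'position': array([5.24402417e-01, 9.31581359e-05, 2.30123477e-01]), 'orientation': array([-9.29572875e-04,  7.07102935e-01,  7.07109682e-01, -6.88040959e-04]), 'wrist_force': array([ 0.26367102, -0.82746126, -0.11357813]), 'ft_torque': array([ 0.01631191, -0.03021628, -0.01596727]), 'grip_force': 0.0, 'finger_gap': 0.08564888091797321}
scene [-0.39605192  0.40929866  0.92421915] 450.7660461062577 271.40678105617997 202.5318229648563 [-0.46365258 -0.22514025  0.37599587  0.77004237]
stand 0.95 [321.3, 219.2, 338.0, 255.1]
stand 0.83 [143.9, 204.3, 198.1, 264.5]
stand 0.53 [74.9, 214.4, 105.8, 260.8]
upper_plate 0.7 [143.0, 211.2, 191.6, 246.7]
upper_plate 0.53 [318.6, 224.5, 336.0, 244.1]
side [ 0.58099468 -1.20348461  0.51661929] 396.7248923501244 280.0689180109936 210.36878742956702 [ 0.83087571  0.55629352  0.01251547 -0.00514209]
gauge 0.68 [271.7, 219.2, 312.8, 241.4]
mould 0.68 [260.7, 227.9, 326.6, 254.6]
stand 0.75 [280.2, 164.7, 312.3, 201.1]
upper_plate 0.52 [281.1, 168.1, 306.3, 183.8]
325.19226210127806 273.55128008572854 209.8995189614159 [[ 4.82370195e-04  9.57263006e-01  2.89218438e-01  7.42157095e-02]
 [ 9.99999335e-01 -7.64654217e-04  8.63033910e-04  7.56735881e-04]
 [ 1.04730253e-03  2.89217830e-01 -9.57262738e-01 -1.42368813e-01]
 [ 0.00000000e+00  0.00000000e+00  0.00000000e+00  1.00000000e+00]]
```

View pics/scene.png

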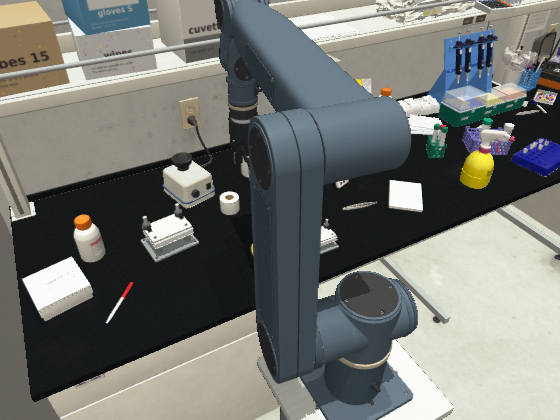

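View pics/side.png

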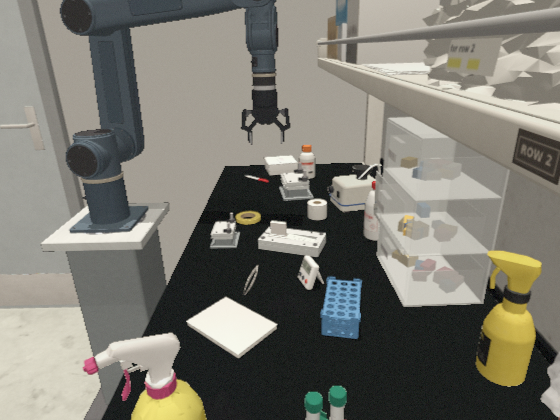

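View wrist.

The scene shows two stand-like things, at (170,234) and (330,237). In the side view these are at (296,185), far away, and (225,233), nearer. The mould with the gauge and fin is at side (293,240).

```bash
cat >> h.py <<'E'
from scipy.spatial.transform import Rotation as R
def R_of(q): q=np.array(q);return R.from_quat(q[[1,2,3,0]]).as_matrix()
_g=viewer.get_image
def cam(n):
    c=dict(_g(n)); c['rotation']=R_of(c['rotation']); return c
def wcam():
    s=readout.sense(); c=dict(_g('wrist')); M=np.array(c['mount']); Rt=R_of(s['orientation'])
    c['rotation']=Rt@M[:3,:3]; c['origin']=np.array(s['position'])+Rt@M[:3,3]; c['fish']=1; return c
def ray(c,u,v):
    Q=np.array(c['rotation'])
    if 'fish' in c:
        x,y=(u-c['cx']),(v-c['cy']);r=np.hypot(x,y)+1e-9;th=r/c['fx']
        return Q@np.array([np.sin(th)*x/r,-np.sin(th)*y/r,-np.cos(th)])
    return Q@np.array([(u-c['cx'])/c['fx'],-(v-c['cy'])/c['fy'],-1.0])
def proj(c,P):
    p=(np.atleast_2d(P)-np.array(c['origin']))@np.array(c['rotation'])
    x,y,z=p[:,0],-p[:,1],-p[:,2]
    if 'fish' in c:
        r=np.hypot(x,y)+1e-12;th=np.arctan2(r,z);return np.c_[c['cx']+c['fx']*th*x/r,c['cy']+c['fx']*th*y/r]
    return np.c_[c['cx']+c['fx']*x/z,c['cy']+c['fy']*y/z]
E
python3 - <<'E'
from h import *
c=cam('scene');d=cam('side')
im=cv2.resize(c['pixels'][180:290,110:250],None,fx=4,fy=4,interpolation=cv2.INTER_CUBIC)
im2=cv2.resize(d['pixels'][150:265,200:340],None,fx=4,fy=4,interpolation=cv2.INTER_CUBIC)
save(im,'cs');save(im2,'cd')
print('big scene',[at(c,u,v,0).round(3) for u,v in ((144,240),(153,262),(198,243),(186,225))])
print('side big',[at(d,u,v,0).round(3) for u,v in ((284,199),(312,197))])
print('side small',[at(d,u,v,0).round(3) for u,v in ((211,246),(238,247))])
print('mould',[at(d,u,v,0.0).round(3) for u,v in ((259,249),(322,254))],[at(d,u,v,0.03).round(3) for u,v in ((260,240),(321,244),(326,235),(268,228))])
print('fin',at(d,278,222,.068),at(d,286,222,.068))
w=wcam();save(w['pixels'],'w1')
for t in ('gauge','mould','stand'): print([(x['p'],x['extent']) for x in viewer.boxes_of('wrist',t)])
E
```

```text
big scene [array([0.665, 0.278, 0.   ]), array([0.562, 0.281, 0.   ]), array([0.576, 0.139, 0.   ]), array([0.671, 0.143, 0.   ])]
side big [array([0.574, 0.16 , 0.   ]), array([0.678, 0.174, 0.   ])]
side small [array([ 0.366, -0.203,  0.   ]), array([ 0.444, -0.212,  0.   ])]
mould [array([ 0.504, -0.227,  0.   ]), array([ 0.675, -0.263,  0.   ])] [array([ 0.508, -0.231,  0.03 ]), array([ 0.672, -0.263,  0.03 ]), array([ 0.69 , -0.209,  0.03 ]), array([ 0.527, -0.155,  0.03 ])]
fin [ 0.55794499 -0.19851779  0.068     ] [ 0.58012581 -0.19971493  0.068     ]
[(0.63, [278.0, 320.2, 370.0, 356.5])]
[(0.63, [256.7, 286.5, 375.8, 366.3])]
[(0.76, [307.4, 1.0, 426.4, 61.4]), (0.7, [170.6, 272.6, 215.6, 357.9])]
```

View pics/cd.png

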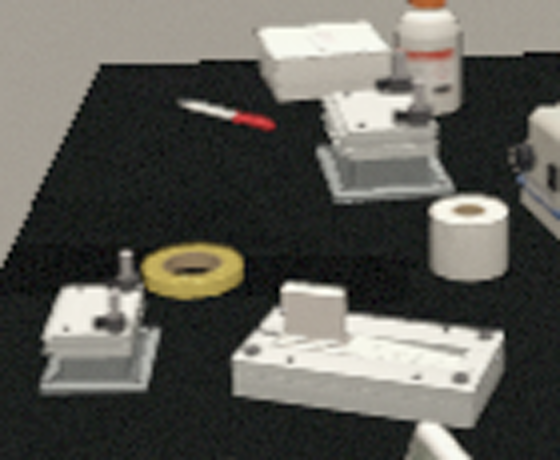

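View pics/w1.png

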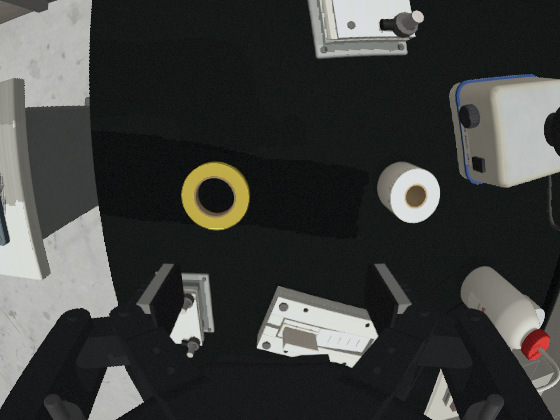

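Candidates for the stand are the far one (scene (170,234), base about 105 x 140 mm) and the near one (scene (330,237), about 78 mm). The far one is larger and matches the listed size, and the crop confirms it. Its posts are on the world +x side, so the gap faces the robot. Gauge fin is about (0.563, -0.205), mould yaw about -0.2.

{"op": "carry_out", "data": {"targets": [[[-26, 5, 2], [0, 0, -0.17]], [[-52, 10, 4], [0, 0, -0.34]], [[-78, 15, 8], [0, 0, -0.51]], [[-104, 20, 10], [0, 0, -0.68]], [[-130, 25, 15], [0, 0, -0.85]], [[-156, 30, 20], [0, 0, -1.02]], [[-182, 34, 25], [0, 0, -1.19]], [[-205, 38, 30], [0, 0, -1.36]], [[-205, 38, 30], [0, 0, -1.36]], [[-205, 38, 30], [0, 0, -1.36]]]}}

```text
t: 2.1
position: [0.5629, -0.2045, 0.2014]
orientation: [-0.0, 0.106, 0.994, 0.0]
wrist_force: [0.9, 0.3, -0.4]
finger_gap: 0.0854
grip_force: 0.0
```

```bash
python3 - <<'E'
from h import *
w=wcam();s=readout.sense();print(s['t'],s['position'],s['orientation'],s['joint_positions'])
ms={t:viewer.silhouettes('wrist',t) for t in ('gauge','mould')}
for t in ms: print(t,[(round(x['p'],2),x['extent']) for x in ms[t]])
import pickle;pickle.dump((w,ms),open('w2.pkl','wb'))
im=np.ascontiguousarray(w['pixels'])
# model overlay: guess
def model(x,y,yaw):
    c,q=np.cos(yaw),np.sin(yaw);P=[]
    for a,b,z in [(-85,-45,30),(85,-45,30),(85,45,30),(-85,45,30),(-62,-6,68),(-18,-6,68),(-18,6,68),(-62,6,68)]:
        P.append((x+(c*a-q*b)/1e3,y+(q*a+c*b)/1e3,z/1e3))
    return proj(w,P)
for p in model(.602,-.214,-.2): cv2.circle(im,tuple(int(round(v)) for v in p),3,(255,0,0),1)
save(im,'w2')
E
```

```text
2.15 [ 0.56302914 -0.20421598  0.20167049] [1.05757479e-04 1.05568714e-01 9.94411989e-01 1.79657365e-04] [-4.60104027e-01  2.38056995e-01  2.51201357e-01  1.58386699e+00
  4.10382075e-04 -2.48572421e-01]
gauge [(0.63, [253.9, 156.9, 297.5, 277.0])]
mould [(0.78, [224.9, 132.4, 326.1, 294.4])]
```

View pics/w2.png

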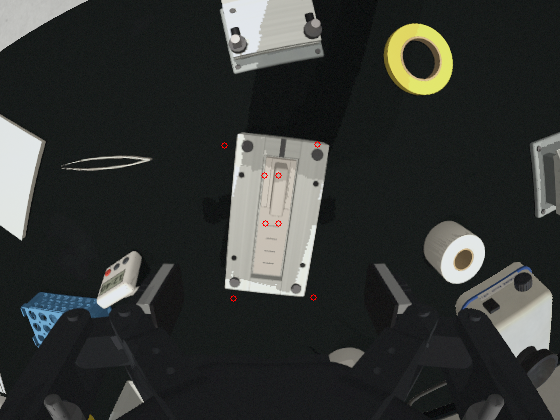

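The mould is at (276,215) in the wrist image, with the fin at about (280,190), turned slightly against my red guess. I'll fit it.

```bash
python3 - <<'E'
from h import *
import pickle
from scipy.optimize import least_squares
w,ms=pickle.load(open('w2.pkl','rb'))
px=np.array([(239,134),(328,146),(303,296),(225,289)],float)
W=np.array([at(w,u,v,.03) for u,v in px]);print(W.round(3))
L=np.array([(-85,-45),(-85,45),(85,45),(85,-45)])/1e3
def f(p):
    Q=R.from_euler('z',p[2]).as_matrix()
    return (proj(w,(Q@np.c_[L,np.full(4,.03)].T).T+[p[0],p[1],0])-px).ravel()
r=least_squares(f,[.6,-.21,-.2]);print(r.x.round(4),r.fun.round(1))
x,y,a=r.x;print('fin from mould',x-.04*np.cos(a),y-.04*np.sin(a))
im=cv2.resize(w['pixels'][120:300,210:340],None,fx=3.3,fy=3.3,interpolation=cv2.INTER_CUBIC)
Q=R.from_euler('z',a).as_matrix()
P=np.array([(-62,-6,68),(-18,-6,68),(-18,6,68),(-62,6,68),(25,-15,30),(25,15,30),(-65,-15,30),(-65,15,30)])/1e3
im=np.ascontiguousarray(im)
for p in proj(w,(Q@P.T).T+[x,y,0]): cv2.circle(im,(int((p[0]-210)*3.3),int((p[1]-120)*3.3)),4,(255,0,0),1)
save(im,'w2c')
E
```

```text
[[ 0.502 -0.225  0.03 ]
 [ 0.532 -0.143  0.03 ]
 [ 0.69  -0.197  0.03 ]
 [ 0.663 -0.281  0.03 ]]
[ 0.597  -0.2113 -0.3331] [-1.6 -0.2  1.7 -0.6  0.7  1.4 -0.8 -0.1]
fin from mould 0.5591865772229819 -0.19827060381768083
```

View pics/w2c.png

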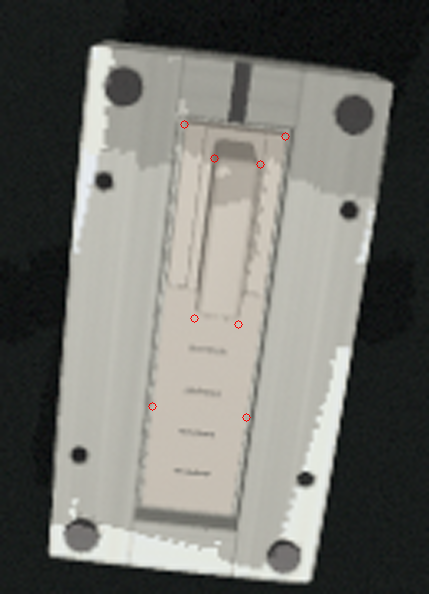

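{"op": "carry_out", "data": {"targets": [[[5, 5, 40], [0, 0, 0.12]], [[5, 5, 80], [0, 0, 0.12]], [[5, 5, 120], [0, 0, 0.12]], [[5, 5, 150], [0, 0, 0.12]], [[5, 5, 165], [0, 0, 0.12]], [[5, 5, 165], [0, 0, 0.12]], [[5, 5, 165], [0, 0, 0.12]]], "hand": -0.2}}

```text
t: 3.12
position: [0.5604, -0.1995, 0.0382]
orientation: [0.002, 0.165, 0.986, -0.0]
wrist_force: [-0.3, -0.4, -0.6]
finger_gap: 0.034
grip_force: 0.0
```

{"op": "carry_out", "data": {"targets": [[[0, 0, 0], [0, 0, 0]], [[0, 0, 0], [0, 0, 0]], [[0, 0, 0], [0, 0, 0]], [[0, 0, 0], [0, 0, 0]], [[0, 0, 0], [0, 0, 0]], [[0, 0, 0], [0, 0, 0]]], "hand": -1, "squeeze": 50}}

```text
t: 3.88
position: [0.5606, -0.1998, 0.0383]
orientation: [0.002, 0.165, 0.986, -0.001]
wrist_force: [0.5, -0.5, 5.0]
finger_gap: 0.0111
grip_force: 49.5
```

{"op": "carry_out", "data": {"targets": [[[0, 0, -5], [0, 0, 0]], [[0, 0, -15], [0, 0, 0]], [[0, 0, -30], [0, 0, 0]], [[0, 0, -50], [0, 0, 0]], [[0, 0, -70], [0, 0, 0]], [[0, 0, -90], [0, 0, 0]], [[0, 0, -110], [0, 0, 0]], [[0, 0, -120], [0, 0, 0]], [[0, 0, -120], [0, 0, 0]]]}}

```text
t: 5.0
position: [0.5597, -0.1993, 0.1576]
orientation: [0.001, 0.165, 0.986, -0.0]
wrist_force: [0.7, 0.9, -1.5]
finger_gap: 0.0115
grip_force: 48.9
```

```bash
python3 - <<'E'
from h import *
w=wcam();s=readout.sense();print(s['t'],s['position'],s['orientation'],s['finger_gap'],s['wrist_force'])
print([(round(x['p'],2),x['extent']) for x in viewer.silhouettes('wrist','gauge')])
save(w['pixels'],'w3')
c=cam('scene')
E
```

```text
5.05 [ 0.55914724 -0.19907417  0.15645045] [ 6.85574693e-05  1.64645144e-01  9.86352864e-01 -1.37326650e-05] 0.01120334003430245 [ 0.40200539  0.05998073 -0.83240271]
[(0.74, [242.4, 206.7, 306.7, 362.2]), (0.33, [96.8, 284.0, 136.8, 337.5])]
```

View pics/w3.png

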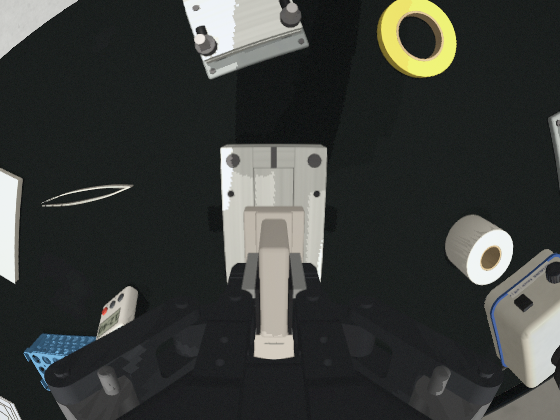

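The gauge is held square between the fingers, tip down-image at (275,347). Next I'll go beside the stand for a close look.

{"op": "carry_out", "data": {"targets": [[[0, 5, -25], [0, 0, -0.04]], [[5, 30, -50], [0, 0, -0.1]], [[14, 70, -65], [0, 0, -0.16]], [[23, 115, -65], [0, 0, -0.22]], [[32, 160, -65], [0, 0, -0.28]], [[41, 205, -65], [0, 0, -0.34]], [[50, 250, -65], [0, 0, -0.38]], [[56, 285, -65], [0, 0, -0.38]], [[60, 297, -65], [0, 0, -0.38]], [[60, 297, -65], [0, 0, -0.38]]]}}

```text
t: 6.4
position: [0.5984, 0.1016, 0.2204]
orientation: [-0.001, -0.025, 1.0, -0.0]
wrist_force: [1.1, -0.9, -0.5]
finger_gap: 0.0112
grip_force: 49.0
```

```bash
python3 - <<'E'
from h import *
import pickle
w=wcam();s=readout.sense();print(s['t'],s['position'],s['orientation'],s['finger_gap'],s['wrist_force'])
for t in ('stand','upper_plate'): print(t,[(round(x['p'],2),x['extent']) for x in viewer.silhouettes('wrist',t)])
c=cam('side');d=cam('scene')
pickle.dump((w,c,d),open('w4.pkl','wb'))
a=w['pixels'][60:400,230:560]
save(w['pixels'],'w4')
E
```

```text
6.45 [0.59850966 0.100712   0.22063626] [-6.84960041e-04 -2.45770173e-02  9.99697598e-01 -4.61371980e-04] 0.01121278990608698 [ 0.07115966  0.27302265 -0.71049043]
stand [(0.82, [310.4, 155.5, 449.0, 272.0]), (0.75, [7.8, 0.0, 99.8, 57.6])]
upper_plate [(0.62, [327.1, 170.7, 445.7, 262.4]), (0.56, [14.9, 0.0, 79.1, 47.1])]
```

View pics/w4.png

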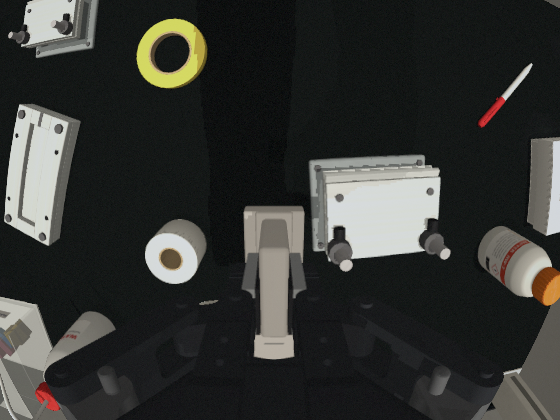

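The stand is at (375,210) with its base's front corners near (310,160) and (425,155), and the posts are at the +x side. I'll enlarge it for the edges.

```bash
python3 - <<'E'
from h import *
import pickle
w,c,d=pickle.load(open('w4.pkl','rb'))
im=cv2.resize(w['pixels'][145:280,300:460],None,fx=4.9,fy=4.4,interpolation=cv2.INTER_CUBIC)
im=cv2.resize(w['pixels'][148:278,302:458],None,fx=4.5,fy=4.5,interpolation=cv2.INTER_CUBIC)
save(im,'w4c')
E
```

```text
(no output)
```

View pics/w4c.png

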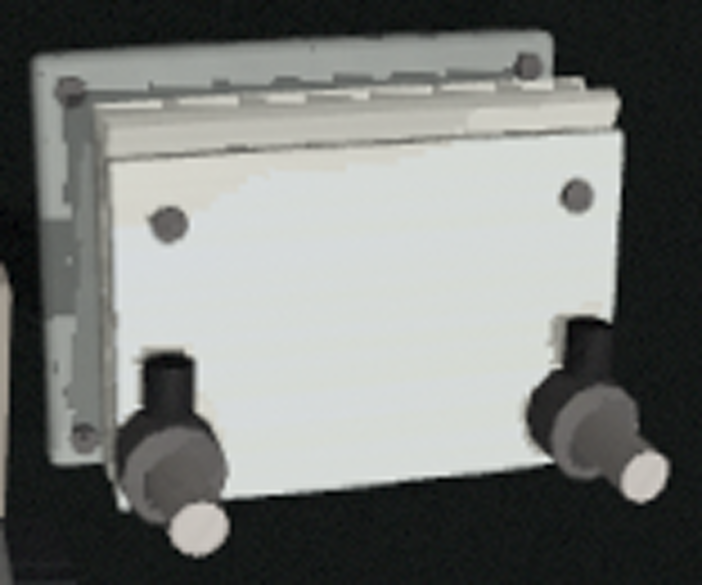

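```bash
python3 - <<'E'
from h import *
import pickle
from scipy.optimize import least_squares
w,c,d=pickle.load(open('w4.pkl','rb'))
g=lambda u,v:(302+u/4.5-.5,148+v/4.5-.5)
q=[g(108,158),g(622,130),g(122,510),g(618,460)]
T=np.array([at(w,*p,.066) for p in q]);print('top',T.round(4))
print('widths',np.linalg.norm(T[0]-T[1]),np.linalg.norm(T[0]-T[2]))
B=np.array([at(w,*g(*p),.008) for p in ((33,58),(553,30),(50,465))]);print('base',B.round(4),np.linalg.norm(B[0]-B[1]),np.linalg.norm(B[0]-B[2]))
px=np.array(q[:3])
def f(p):
    Q=R.from_euler('z',p[2]).as_matrix()
    L=np.array([(-.036,-.06,p[3]),(-.036,.06,p[3]),(.044,-.06,p[3])])
    return (proj(w,L@Q.T+[p[0],p[1],0])-px).ravel()
r=least_squares(f,[.62,.21,.05,.066]);x,y,a,h=r.x;print(r.x.round(4),r.fun.round(2))
print('mouth',x-.036*np.cos(a),y-.036*np.sin(a))
# side cross-check boxes
print([at(c,u,v,0).round(3) for u,v in ((284,199),(312,197))])
# gauge tip from tool: predicted & measured
for u,v in ((254,357),(294,359)):
    print('tip',at(w,u,v,readout.sense()['position'][2]-.018+.002).round(4))
for u,v in ((245,207),(303,207)): print('heel',at(w,u,v,readout.sense()['position'][2]-.018+.010).round(4))
E
```

```text
top [[0.5853 0.1503 0.066 ]
 [0.5704 0.2696 0.066 ]
 [0.6657 0.1617 0.066 ]
 [0.6507 0.2859 0.066 ]]
widths 0.1202222290739272 0.08127320609536738
base [[0.573  0.1397 0.008 ]
 [0.5544 0.2775 0.008 ]
 [0.6805 0.153  0.008 ]] 0.13902363274717 0.10835777561921184
[0.6135 0.2147 0.1314 0.0667] [ 0.27  0.61  0.25 -0.31 -0.51 -0.37]
mouth 0.5778273532811324 0.20993470963659208
[array([0.574, 0.16 , 0.   ]), array([0.678, 0.174, 0.   ])]
tip [0.6711 0.0933 0.2053]
tip [0.6716 0.1189 0.2053]
heel [0.5697 0.0869 0.2133]
heel [0.5682 0.1147 0.2133]
```

{"op": "carry_out", "data": {"targets": [[[40, 20, 0], [0, 0, -0.02]], [[80, 45, 0], [0, 0, -0.04]], [[120, 75, 0], [0, 0, -0.06]], [[152, 99, 0], [0, 0, -0.082]], [[152, 99, 20], [0, 0, -0.082]], [[152, 99, 60], [0, 0, -0.082]], [[152, 99, 100], [0, 0, -0.082]], [[152, 99, 135], [0, 0, -0.082]], [[152, 99, 150], [0, 0, -0.082]], [[152, 99, 150], [0, 0, -0.082]]]}}

```text
t: 7.9
position: [0.4416, 0.1921, 0.0707]
orientation: [-0.001, -0.065, 0.998, -0.0]
wrist_force: [-0.1, -0.3, -0.7]
finger_gap: 0.0111
grip_force: 49.0
```

```bash
python3 - <<'E'
from h import *
for i in range(1):
    w=wcam();s=readout.sense();print(s['t'],s['position'],s['orientation'],s['wrist_force'],s['ft_torque'])
Q=R_of(s['orientation']);print(Q.round(4))
m=np.array([.5778,.21,.05]);tip=s['position']-Q[:,0]*.103;a=.1314
D=m-tip;print('along/lateral to mouth mm',1e3*(D[0]*np.cos(a)+D[1]*np.sin(a)),1e3*(-D[0]*np.sin(a)+D[1]*np.cos(a)),'yaw',np.arctan2(-Q[1,0],-Q[0,0]))
c=cam('side');sc=cam('scene')
for n,t in (('side','gauge'),('scene','gauge')): print(n,[(round(x['p'],2),x['extent']) for x in viewer.boxes_of(n,t)])
A=cv2.resize(c['pixels'][150:215,240:320],None,fx=6,fy=6,interpolation=cv2.INTER_CUBIC)
B=cv2.resize(sc['pixels'][195:260,140:220],None,fx=4,fy=6,interpolation=cv2.INTER_CUBIC)
save(np.hstack([A,B]),'w5')
E
```

```text
7.95 [0.44266732 0.19247209 0.07204819] [ 3.76256489e-04 -6.52026670e-02  9.97871969e-01  5.68374800e-05] [ 0.4727842  -0.01545782 -0.05401548] [-0.01402436 -0.00354733 -0.00720089]
[[-9.915e-01 -1.301e-01  7.000e-04]
 [-1.301e-01  9.915e-01  2.000e-04]
 [-8.000e-04  1.000e-04 -1.000e+00]]
along/lateral to mouth mm 33.264379144271075 -0.2356548907930106 yaw 0.13049789694251757
side [(0.48, [282.1, 163.1, 308.8, 200.3])]
scene [(0.52, [182.4, 252.4, 207.7, 270.3])]
```

View pics/w5.png

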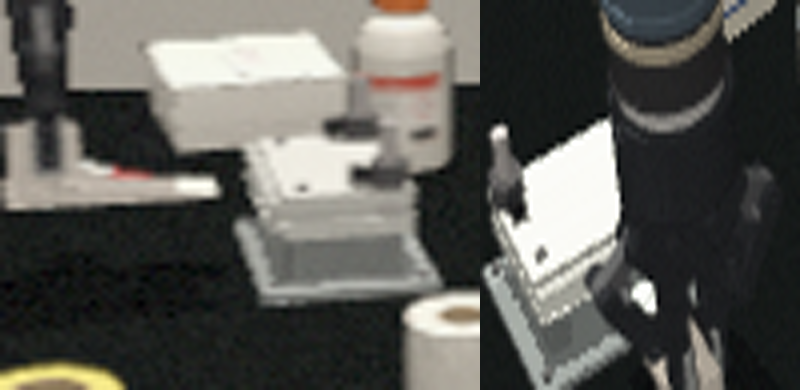

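{"op": "carry_out", "data": {"targets": [[[0, 0, 3], [0, 0, 0]], [[-6, 0, 3], [0, 0, 0]], [[-12, 0, 3], [0, 0, 0]], [[-18, 0, 3], [0, 0, 0]], [[-24, 0, 3], [0, 0, 0]], [[-30, 0, 3], [0, 0, 0]], [[-35, 0, 3], [0, 0, 0]], [[-40, 0, 3], [0, 0, 0]], [[-45, 0, 3], [0, 0, 0]], [[-45, 0, 3], [0, 0, 0]]]}}

```text
t: 9.4
position: [0.4875, 0.1987, 0.0684]
orientation: [0.0, -0.065, 0.998, 0.0]
wrist_force: [0.2, 0.2, -0.2]
finger_gap: 0.0109
grip_force: 49.1
```

{"op": "carry_out", "data": {"targets": [[[0, 0, 0.5], [0, 0, 0]], [[0, 0, 0.5], [0, 0, 0]]]}}

```text
t: 9.65
position: [0.4873, 0.1987, 0.0682]
orientation: [0.001, -0.066, 0.998, 0.0]
wrist_force: [0.1, 0.1, 1.4]
finger_gap: 0.0111
grip_force: 49.2
```

{"op": "carry_out", "data": {"targets": [[[0, 0, 0.5], [0, 0, 0]], [[0, 0, 0.5], [0, 0, 0]]]}}

```text
t: 9.9
position: [0.4872, 0.1987, 0.068]
orientation: [0.001, -0.066, 0.998, 0.0]
wrist_force: [0.1, -0.6, 3.2]
finger_gap: 0.0112
grip_force: 49.4
```

{"op": "carry_out", "data": {"targets": [[[0, 0, 0.5], [0, 0, 0]], [[0, 0, 0.5], [0, 0, 0]]]}}

```text
t: 10.15
position: [0.4871, 0.1987, 0.0677]
orientation: [0.001, -0.066, 0.998, 0.0]
wrist_force: [-1.3, -0.6, 5.7]
finger_gap: 0.0111
grip_force: 49.9
```

{"op": "carry_out", "data": {"targets": [[[0, 0, -0.9], [0, 0, 0]], [[-2, 0, -0.9], [0, 0, 0]], [[-4, 0, -0.9], [0, 0, 0]], [[-6, 0, -0.9], [0, 0, 0]], [[-8, 0, -0.9], [0, 0, 0]], [[-10, 0, -0.9], [0, 0, 0]], [[-10, 0, -0.9], [0, 0, 0]]]}}

```text
t: 11.02
position: [0.4953, 0.2, 0.0681]
orientation: [-0.001, -0.066, 0.998, 0.0]
wrist_force: [-4.3, -2.9, 7.4]
finger_gap: 0.0112
grip_force: 50.2
```

{"op": "carry_out", "data": {"targets": [[[-2, 0, 0], [0, 0, 0]], [[-4, 0, 0], [0, 0, 0]], [[-6, 0, 0], [0, 0, 0]], [[-6, 0, 0], [0, 0, 0]]]}}

```text
t: 11.52
position: [0.5012, 0.2008, 0.0682]
orientation: [-0.001, -0.066, 0.998, 0.0]
wrist_force: [-4.6, -0.8, 7.5]
finger_gap: 0.0116
grip_force: 50.3
```

{"op": "carry_out", "data": {"targets": [[[-2, 0, 0], [0, 0, 0]], [[-4, 0, 0], [0, 0, 0]], [[-4, 0, 0], [0, 0, 0]]]}}

```text
t: 11.9
position: [0.5051, 0.2013, 0.0682]
orientation: [-0.001, -0.066, 0.998, 0.0]
wrist_force: [-4.9, -0.6, 9.0]
finger_gap: 0.0113
grip_force: 50.3
```

Upward force grew because the blade climbed from the lip onto the plate, so I'll raise it slightly.

{"op": "carry_out", "data": {"targets": [[[0, 0, -1], [0, 0, 0]], [[0, 0, -1.5], [0, 0, 0]], [[0, 0, -1.5], [0, 0, 0]]]}}

```text
t: 12.28
position: [0.506, 0.2012, 0.0685]
orientation: [-0.001, -0.066, 0.998, -0.0]
wrist_force: [-1.7, 0.6, 1.8]
finger_gap: 0.0115
grip_force: 49.4
```

{"op": "carry_out", "data": {"targets": [[[-1, 0, 0], [0, 0, 0]], [[-2, 0, 0], [0, 0, 0]], [[-2, 0, 0], [0, 0, 0]]]}}

```text
t: 12.65
position: [0.5087, 0.2014, 0.0687]
orientation: [-0.0, -0.065, 0.998, -0.0]
wrist_force: [0.4, -0.6, -1.6]
finger_gap: 0.0112
grip_force: 49.1
```

{"op": "carry_out", "data": {"targets": [[[-1, 0, 0], [0, 0, 0]], [[-2, 0, 0], [0, 0, 0]], [[-3, 0, 0], [0, 0, 0]], [[-3, 0, 0], [0, 0, 0]]]}}

```text
t: 13.15
position: [0.5116, 0.2018, 0.0691]
orientation: [-0.0, -0.066, 0.998, -0.0]
wrist_force: [-0.4, 0.2, -2.0]
finger_gap: 0.011
grip_force: 49.0
```

{"op": "carry_out", "data": {"targets": [[[-1, 0, 0], [0, 0, 0]], [[-2, 0, 0], [0, 0, 0]], [[-2, 0, 0], [0, 0, 0]]]}}

```text
t: 13.52
position: [0.5134, 0.2021, 0.069]
orientation: [-0.0, -0.066, 0.998, -0.0]
wrist_force: [0.2, 0.2, -2.3]
finger_gap: 0.0112
grip_force: 48.9
```

{"op": "carry_out", "data": {"targets": [[[-1, 0, 0], [0, 0, 0]], [[-2, 0, 0], [0, 0, 0]], [[-2, 0, 0], [0, 0, 0]]]}}

```text
t: 13.9
position: [0.515, 0.2023, 0.0689]
orientation: [-0.001, -0.066, 0.998, -0.0]
wrist_force: [-1.7, 0.2, -2.3]
finger_gap: 0.0114
grip_force: 48.9
```

{"op": "carry_out", "data": {"targets": [[[0, 0, 0.5], [0, 0, 0]], [[0, 0, 0.5], [0, 0, 0]]]}}

```text
t: 14.15
position: [0.5155, 0.2024, 0.0687]
orientation: [-0.0, -0.066, 0.998, -0.0]
wrist_force: [-1.7, 0.1, -0.8]
finger_gap: 0.0113
grip_force: 48.9
```

{"op": "carry_out", "data": {"targets": [[[-1, 0, 0], [0, 0, 0]], [[-2, 0, 0], [0, 0, 0]], [[-2, 0, 0], [0, 0, 0]]]}}

```text
t: 14.52
position: [0.5161, 0.2025, 0.0687]
orientation: [-0.001, -0.066, 0.998, -0.0]
wrist_force: [-6.7, -1.3, 2.2]
finger_gap: 0.0111
grip_force: 49.3
```

{"op": "carry_out", "data": {"targets": [[[-1, 0, 0], [0, 0, 0]], [[-2, 0, 0], [0, 0, 0]], [[-2, 0, 0], [0, 0, 0]]]}}

```text
t: 14.9
position: [0.5161, 0.2025, 0.0687]
orientation: [-0.003, -0.066, 0.998, -0.0]
wrist_force: [-11.4, -2.1, 5.6]
finger_gap: 0.0112
grip_force: 49.8
```

It's now wedged: it has stopped advancing and pushes at 11 N. I'll ease to a lighter push.

{"op": "carry_out", "data": {"targets": [[[0.8, 0, 0], [0, 0, 0]], [[0.8, 0, 0], [0, 0, 0]], [[0.8, 0, 0], [0, 0, 0]]]}}

```text
t: 15.28
position: [0.5162, 0.2025, 0.0687]
orientation: [-0.003, -0.066, 0.998, -0.0]
wrist_force: [-8.7, -1.5, 2.9]
finger_gap: 0.0113
grip_force: 49.5
```

```bash
python3 - <<'E'
from h import *
F=[];P=[]
for i in range(6):
    _g('scene');s=readout.sense();F.append(np.r_[s['wrist_force'],s['ft_torque']]);P.append(s['position'])
print(s['t'],np.mean(F,0).round(2),np.std(F,0).round(2),np.mean(P,0).round(4),s['orientation'],s['grip_force'])
w,c0,d0=__import__('pickle').load(open('w4.pkl','rb'))
c=cam('side')
A=cv2.resize(c['pixels'][150:210,255:320],None,fx=6,fy=6,interpolation=cv2.INTER_CUBIC)
B=cv2.resize(c0['pixels'][150:210,255:320],None,fx=6,fy=6,interpolation=cv2.INTER_CUBIC)
save(np.hstack([A,B]),'w6')
E
```

```text
Traceback (most recent call last):
NameError: name '_g' is not defined
```

```bash
python3 - <<'E'
from h import *
F=[];P=[]
for i in range(8):
    cam('side');s=readout.sense();F.append(np.r_[s['wrist_force'],s['ft_torque']]);P.append(s['position'])
print(s['t'],np.mean(F,0).round(2),np.std(F,0).round(2),np.mean(P,0).round(4),s['orientation'],s['grip_force'])
x=np.mean(P,0);Q=R_of(s['orientation']);D=x-Q[:,0]*.103-[.5778,.21,.05];a=.1314
print('tip past mouth',D[0]*np.cos(a)+D[1]*np.sin(a),-D[0]*np.sin(a)+D[1]*np.cos(a))
for u in viewer.silhouettes('side','upper_plate'): print(u['p'],u['extent'])
E
```

```text
15.675 [-9.06 -1.21  3.35 -0.27  1.56 -0.02] [0.39 0.44 0.34 0.02 0.03 0.03] [0.5162 0.2025 0.0687] [-2.53731547e-03 -6.56959365e-02  9.97836428e-01 -2.64125917e-04] 49.538084864616394
tip past mouth 0.04089874234072137 0.0006545068698794549
0.71 [211.5, 224.1, 235.7, 236.6]
0.53 [281.3, 167.4, 307.7, 184.2]
```

```bash
python3 -c "
from h import *
print(manip.hand_in())"
```

```text
the job is handed in; nothing more can be done
None
```

I lifted the gauge out of the mould and slid it into the larger stand's gap. I handed it in still gripped and held there with about a 9 N push; the result wasn't reported back. By my estimate the tip is 41 mm past the gap mouth and within 1 mm of the plates' middle, and the upper plate shows no visible shift in the side camera.

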